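Cover the filling containers, each with its own lid

ROBOT

A 6-joint arm with a two-finger parallel gripper is mounted at the origin on the work surface. World frame = base frame: x ahead of the robot, y to its left, z up, the work surface at z = 0. Lengths are in m, angles in rad, forces in N, time in s.
With the tool pointing down it reaches from about 0.2 to 0.875 m from the base axis. Payload 3.4 kg.
Tool frame: the origin (TCP) lies between the finger pads; the fingertips stand 25 mm ahead of it and the grasp point (between the pads) lies 6 mm ahead of it (r.nose_length is the z of the fingertips in the tool frame, in m); z points along the fingers, x is the direction in which the jaws open and shut, and the axes are right-handed (so a half turn about z gives the same grasp; the last joint's range is limited). The gripper opens to 94 mm and grips with 3 to 60 N. Pads are 16 mm wide; open, the fingers measure 119 mm over their backs; the gripper's body (75 mm by 177 mm) begins 78 mm behind the grasp point.
Start: joints at [1.229, 0.276, 1.505, -0, 1.361, -0.121], TCP at [0.126, 0.561, 0.23] pointing down, gripper open.
Joint ranges: [-2.89, 2.89], [-0.75, 2.08], [0.22, 2.7], [-1.18, 4.32], [0.11, 2.71], [-2.7, 2.7]. Speed limits (rad/s): [2.57, 2.57, 3.14, 3.14, 3.14, 3.14].

INTERFACE

Orientations are given as a unit quaternion [w, x, y, z].
In Python, from plant import r, gripper_to, inverse_kinematics, vision, models, telemetry gives the robot as it stands. Calls block until the motion is done:
- r.move_to(position, orientation): joint-space move of the TCP to a pose.
- r.move_l(position, rot=None, vel=0.15, guard=None): straight line of the TCP; rot=None keeps the orientation; vel is the mean speed in m/s. With guard (N) it stops when the force on the tool has changed by that much, and returns True; else False.
- r.movej(angles): joint-space move.
- gripper_to(opening, f_grip=None): finger opening in m; f_grip is the grip in N (None keeps the last); returns when the fingers have stopped.
- r.hold(seconds).
- inverse_kinematics(position, orientation): joint angles nearest the present ones, or None.
- vision.snapshot(name): name is "side" or "top"; returns the picture (384x512x3 uint8, red, green, blue); there is no depth.
- vision.get_calibration(name): a dict with "fx", "fy", "cx", "cy" (pixels), "position" and "orientation" of the camera in the world. Camera axes: x right, y down, z forward; pixel columns grow to the right and rows downward; lengths in m; the calibration is good to about 2 mm. A picture is of the moment at which its call begins. get_calibration takes no time and is no camera call.
A pose or a line that the arm cannot do raises r.PlanningError and nothing moves.
- r.sign_off(): hands the job in, once; it reports no verdict.
Trained networks look in the newest picture that a camera, given by its name, has taken for a name from the list of things; names that differ only in an ending like _2 or _b are one class to them, and where a whole thing is asked for, a point or a joint stands for the part that bears it (a point fixed in the world has none). Each returns a list of dicts, best first, with "score" (0 to 1); they miss things now and then, are a little off and sometimes report something else, mostly with a low value. They report only what shows in the picture. A call takes as long as a camera call. They do not tell look-alikes from the thing itself.
- models.boxes_of(thing, camera): "at" ([x, y, z] in m, in world coordinates, good to about 4 mm: the middle of the surface that is visible of it).
- models.regions_of(thing, camera): "pixels" (384x512 bool, what is visible of it).
- models.mark_of(thing, camera): "at" ([x, y, z] in m, in world coordinates, good to about 4 mm: a listed point, or the origin of a listed thing).
Readings, each from a call of its own:
- telemetry.current_t(): time.
- telemetry.current_joints(): joint angles.
- telemetry.current_dq(): joint speeds.
- telemetry.current_joint_efforts(): joint torques, N m.
- telemetry.current_ee_pos(): TCP position.
- telemetry.current_tool_rot(): TCP orientation.
- telemetry.current_wrist_force(): force on the tool from outside, world axes, zero at the start.
- telemetry.current_torque(): the same for the moment, N m.
- telemetry.current_opening(): finger opening in m.
Only numpy, scipy, OpenCV 4.12 (cv2) and the standard library are available. Lean on these libraries where they do the work, as an engineer would, in place of code of your own. Each camera call takes 0.05 s, during which the arm holds its last target.

TASK

Close the four open filling containers for the fridge: put on each one the lid of its own shape and size, lying flat with its step down in the mouth, and let go of it. Leave the containers, the salt shaker and the sauce cup standing where they are.

Things in the scene. Friction and masses are not known exactly. Their poses are not given: they have to be found in the camera images.
- pan_small_mouth (a point): small round open stainless-steel food container with pale chopped filling, diameter 80 mm outside, 60 mm high, walls 3 mm, loose, about 0.8 kg, standing on the worktop; the filling stays at least 15 mm below the rim. Point: centre of its mouth at rim height; z up.
- lid_small_knob (a point): small round lid: bright metal plate diameter 98 mm, 4 mm thick; beneath it a step (diameter 56 mm, 8 mm deep) that enters the mouth with 9 mm play all round; on top a round black knob, diameter 18, height 32 mm. Lies on its step, knob up, about 0.15 kg. Point: on the knob axis, 16 mm above the plate top, 28 mm above the underside, 20 mm above the rim when seated; z up.
- pan_large_mouth (a point): large round open stainless-steel food container with pale chopped filling, diameter 116 mm outside, 60 mm high, walls 3 mm, loose, about 0.8 kg, standing on the worktop; the filling stays at least 15 mm below the rim. Point: centre of its mouth at rim height; z up.
- lid_large_knob (a point): large round lid: bright metal plate diameter 134 mm, 4 mm thick; beneath it a step (diameter 92 mm, 8 mm deep) that enters the mouth with 9 mm play all round; on top a round black knob, diameter 18, height 32 mm. Lies on its step, knob up, about 0.15 kg. Point: on the knob axis, 16 mm above the plate top, 28 mm above the underside, 20 mm above the rim when seated; z up.
- pan_square_mouth (a point): square open stainless-steel food container with pale chopped filling, 90 x 90 mm outside, 60 mm high, walls 3 mm, loose, about 0.8 kg, standing on the worktop; the filling stays at least 15 mm below the rim. Point: centre of its mouth at rim height; z up; sides along x and y.
- lid_square_knob (a point): square lid: bright metal plate 108 x 108 mm, 4 mm thick; beneath it a step (66 x 66 mm, 8 mm deep) that enters the mouth with 9 mm play all round; on top a round black knob, diameter 18, height 32 mm. Lies on its step, knob up, about 0.15 kg. Point: on the knob axis, 16 mm above the plate top, 28 mm above the underside, 20 mm above the rim when seated; z up; sides along x and y.
- pan_oblong_mouth (a point): oblong open stainless-steel food container with pale chopped filling, 120 (along its x) x 76 (along its y) mm outside, 60 mm high, walls 3 mm, loose, about 0.8 kg, standing on the worktop; the filling stays at least 15 mm below the rim. Point: centre of its mouth at rim height; z up; sides along x and y.
- lid_oblong_knob (a point): oblong lid: bright metal plate 138 (along its x) x 94 (along its y) mm, 4 mm thick; beneath it a step (96 x 52 mm, 8 mm deep) that enters the mouth with 9 mm play all round; on top a round black knob, diameter 18, height 32 mm. Lies on its step, knob up, about 0.15 kg. Point: on the knob axis, 16 mm above the plate top, 28 mm above the underside, 20 mm above the rim when seated; z up; sides along x and y.
- shaker_center (a point): steel salt shaker, 38 mm across, 72 mm tall, loose, stays where it stands. Point: its centre, half-way up.
- cup_center (a point): small white ceramic sauce cup, 44 mm across, 35 mm tall, loose, stays where it stands. Point: its centre, half-way up.
Mind the look-alikes: they are no part of the job. Leave any turquoise look-alike of the part that bears lid_oblong_knob alone.

How it is judged:
At the end, for the whole second after the job is handed in: Each lid lies released and at rest on its own container: within 12 mm of its centre, knob point 15 to 25 mm above the rim, lid and container level to 0.06 rad, square and oblong lids turned to match to 0.25 rad (modulo a quarter / half turn) (horizontal distance between lid_small_knob and pan_small_mouth below 0.012 m and z of lid_small_knob in the frame of pan_small_mouth between 0.015 and 0.025 m and angle between each of lid_small_knob, pan_small_mouth, lid_large_knob, pan_large_mouth, lid_square_knob, pan_square_mouth, lid_oblong_knob, pan_oblong_mouth's own z axis and vertical below 0.06 rad and linear speed of each of lid_small, lid_large, lid_square, lid_oblong below 0.02 m/s and horizontal distance between lid_large_knob and pan_large_mouth below 0.012 m and z of lid_large_knob in the frame of pan_large_mouth between 0.015 and 0.025 m and horizontal distance between lid_square_knob and pan_square_mouth below 0.012 m and z of lid_square_knob in the frame of pan_square_mouth between 0.015 and 0.025 m and (angle between the x axis of lid_square_knob and the x axis of pan_square_mouth, either way round below 0.25 rad or angle between the x axis of lid_square_knob and the y axis of pan_square_mouth, either way round below 0.25 rad) and horizontal distance between lid_oblong_knob and pan_oblong_mouth below 0.012 m and z of lid_oblong_knob in the frame of pan_oblong_mouth between 0.015 and 0.025 m and angle between the x axis of lid_oblong_knob and the x axis of pan_oblong_mouth, either way round below 0.25 rad); the robot touches nothing.
It fails at once if a container is shifted by more than 30 mm (distance of any of pan_small_mouth, pan_large_mouth, pan_square_mouth, pan_oblong_mouth from where it was at the start of the episode above 0.03 m).
It fails at once if the shaker is shifted by more than 30 mm or knocked over (distance of shaker_center from where it was at the start of the episode above 0.03 m or angle between shaker_center's own z axis and vertical above 0.5 rad).
It fails at once if the cup is shifted by more than 30 mm or knocked over (distance of cup_center from where it was at the start of the episode above 0.03 m or angle between cup_center's own z axis and vertical above 0.5 rad).
It also fails if it takes over 112 s, if anything falls off the work surface, if the arm or the gripper's body presses on something with over 40 N, if the wrist force passes 120 N, or if a joint passes its speed limit or range.

## Working session

There is one attempt and no reset: what is moved stays moved. The work goes in short steps, each a Python script; the robot and the scene stay as the last script left them, time stands still between calls to the robot, and variables do not carry over. Pictures are saved under pics/ and viewed, and the job is handed in when it is done.

```bash
ls; mkdir -p pics; python3 - <<'E'
from plant import r, vision, models, telemetry
import cv2
for n in ("top","side"):
    im=vision.snapshot(n); cv2.imwrite(f"pics/{n}0.png",cv2.resize(im[:,:,::-1],None,fx=1.5,fy=1.5,interpolation=cv2.INTER_CUBIC))
    c=vision.get_calibration(n); print(n,c)
    for t in ["pan_small_mouth","lid_small_knob","pan_large_mouth","lid_large_knob","pan_square_mouth","lid_square_knob","pan_oblong_mouth","lid_oblong_knob","shaker_center","cup_center"]:
        print(t,[(round(float(d["score"]),2),[round(float(v),3) for v in d["at"]]) for d in models.mark_of(t,n)])
print(telemetry.current_t())
E
```

```text
pics
top {'fx': 448.2785742488392, 'fy': 448.2785742488392, 'cx': 259.68025809797086, 'cy': 192.83249373905517, 'position': array([0.18394991, 0.0171753 , 1.41438174]), 'orientation': array([-0.06151937,  0.70572713, -0.70174178,  0.07565086])}
pan_small_mouth [(0.37, [0.376, 0.296, 0.029])]
lid_small_knob [(0.75, [0.622, -0.247, 0.03]), (0.34, [0.379, 0.295, 0.025])]
pan_large_mouth [(0.96, [0.481, 0.115, 0.06])]
lid_large_knob [(0.65, [0.512, 0.468, 0.026])]
pan_square_mouth []
lid_square_knob [(0.91, [0.376, 0.294, 0.026])]
pan_oblong_mouth [(0.6, [0.358, -0.323, 0.059])]
lid_oblong_knob [(0.96, [0.45, -0.115, 0.026]), (0.93, [0.172, 0.304, 0.029]), (0.6, [0.173, -0.318, 0.032])]
shaker_center [(0.65, [0.605, 0.117, 0.035])]
cup_center [(0.48, [0.552, 0.001, 0.018])]
side {'fx': 494.9656556286256, 'fy': 494.9656556286256, 'cx': 254.41471853561066, 'cy': 196.27946502230503, 'position': array([ 0.36917879, -1.26341834,  0.9137643 ]), 'orientation': array([-0.47482851,  0.87969591, -0.0174231 ,  0.01922058])}
pan_small_mouth [(0.64, [0.512, -0.456, 0.054])]
lid_small_knob [(0.76, [0.626, -0.241, 0.029])]
pan_large_mouth [(0.88, [0.48, 0.117, 0.057]), (0.7, [0.357, -0.315, 0.06])]
lid_large_knob [(0.58, [0.506, 0.468, 0.029])]
pan_square_mouth [(0.85, [0.68, -0.006, 0.062]), (0.56, [0.451, -0.116, 0.025])]
lid_square_knob [(0.98, [0.377, 0.297, 0.026]), (0.74, [0.682, -0.009, 0.062])]
pan_oblong_mouth [(0.79, [0.351, -0.316, 0.061]), (0.34, [0.604, 0.115, 0.033])]
lid_oblong_knob [(0.96, [0.175, 0.304, 0.029]), (0.91, [0.174, -0.319, 0.029]), (0.89, [0.45, -0.114, 0.022])]
shaker_center [(0.79, [0.604, 0.117, 0.035])]
cup_center [(0.59, [0.626, -0.24, 0.031]), (0.56, [0.552, -0.001, 0.02])]
1.1
```

View pics/top0.png

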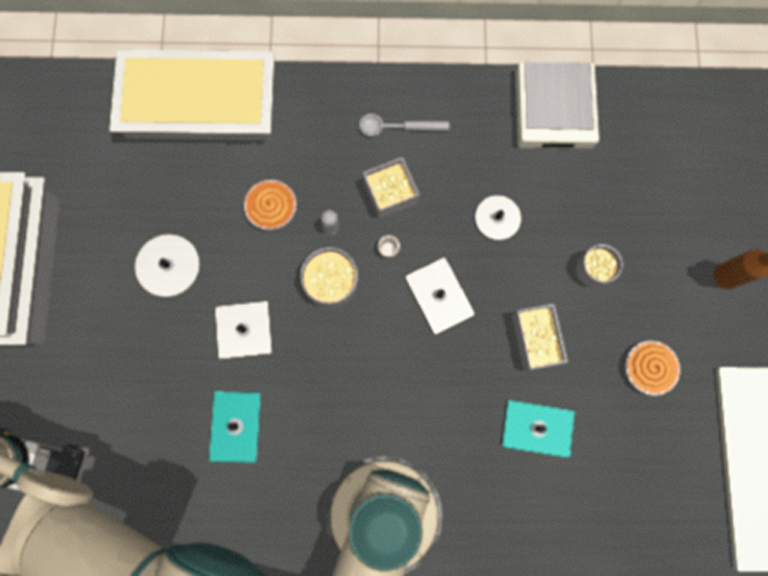

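View pics/side0.png

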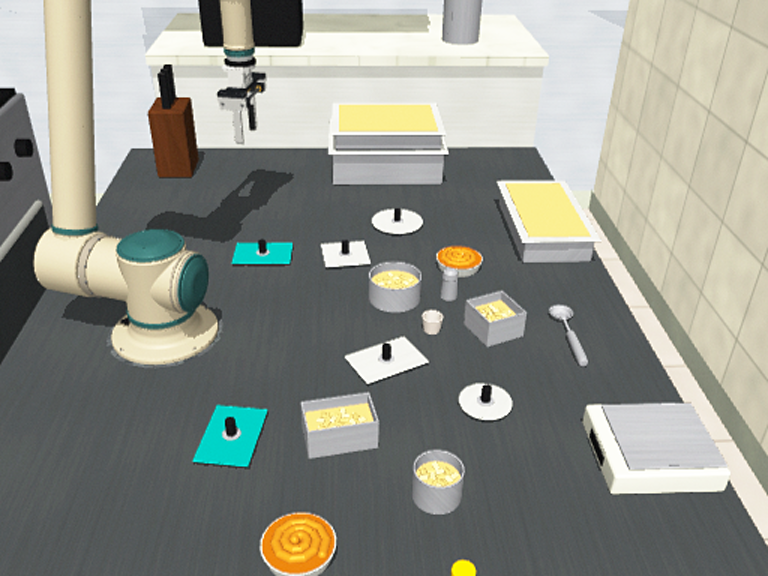

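Candidates in the top picture (1.5x pixels):
- **Oblong lid:** the white one at (440,295). The turquoise plates at (235,427) and (539,429) are decoys.
- **Square lid:** (243,329). **Large lid:** (167,265). **Small lid:** (498,217).
- **Pans:** large (329,277), square (391,187), oblong (541,337), small (602,265). The bowls with orange spirals at (270,204) and (653,368) are not pans.

Next I'll get the exact outlines.

```bash
cat > h.py <<'E'
import numpy as np, cv2
from scipy.spatial.transform import Rotation as R
from plant import r, gripper_to, inverse_kinematics, vision, models, telemetry
def cam(n):
    c=vision.get_calibration(n); q=np.array(c["orientation"]); 
    return c,R.from_quat(q[[1,2,3,0]]).as_matrix(),np.array(c["position"])
def proj(n,P):
    c,M,p=cam(n); v=(np.atleast_2d(P)-p)@M
    return np.c_[v[:,0]/v[:,2]*c["fx"]+c["cx"], v[:,1]/v[:,2]*c["fy"]+c["cy"]]
def back(n,uv,z):
    c,M,p=cam(n); uv=np.atleast_2d(uv).astype(float)
    d=np.c_[(uv[:,0]-c["cx"])/c["fx"],(uv[:,1]-c["cy"])/c["fy"],np.ones(len(uv))]@M.T
    return (p+d*((z-p[2])/d[:,2])[:,None])
def shape(kind,dims,x,y,yaw,z):
    if kind=="round":
        t=np.linspace(0,2*np.pi,60); a=np.c_[np.cos(t),np.sin(t)]*dims/2
    else:
        w,h=dims; a=np.array([[w,h],[-w,h],[-w,-h],[w,-h]])/2.
        a=np.concatenate([np.linspace(a[i],a[(i+1)%4],15,endpoint=False) for i in range(4)])
    c,s=np.cos(yaw),np.sin(yaw); a=a@np.array([[c,s],[-s,c]])
    return np.c_[a+[x,y],np.full(len(a),z)]
E
cat > m.py <<'E'
from h import *
im=vision.snapshot("top"); g=cv2.cvtColor(im,cv2.COLOR_RGB2GRAY)
guess=dict(lid_small_knob=(.622,-.245),lid_large_knob=(.510,.468),lid_square_knob=(.377,.296),lid_oblong_knob=(.45,-.115))
sat=im.max(2).astype(int)-im.min(2)
m=((g>170)&(sat<45)).astype(np.uint8)
m=cv2.morphologyEx(m,cv2.MORPH_CLOSE,np.ones((7,7)))
n,lab,st,cen=cv2.connectedComponentsWithStats(m)
for k,(x,y) in guess.items():
    u,v=proj("top",[x,y,.012])[0]
    l=np.bincount(lab[int(v)-15:int(v)+16,int(u)-15:int(u)+16].ravel(),minlength=n); l[0]=0; l=l.argmax()
    c=max(cv2.findContours((lab==l).astype(np.uint8),cv2.RETR_EXTERNAL,cv2.CHAIN_APPROX_NONE)[0],key=cv2.contourArea)
    W=back("top",c[:,0,:],.012)[:,:2]
    (cx,cy),(w,h),a=cv2.minAreaRect((W*1000).astype(np.float32))
    print(k,"centre",round(cx),round(cy),"size",round(w),round(h),"ang",round(a,1),"area",cv2.contourArea((W*1000).astype(np.float32)))
vis=cv2.resize(im[:,:,::-1],None,fx=3,fy=3,interpolation=cv2.INTER_CUBIC)
cv2.imwrite("pics/crop_top.png",vis[200:800,200:1000] if 0 else vis[180:780,520:1300])
cv2.imwrite("pics/crop_left.png",vis[380:780,230:760])
E
python3 m.py
```

```text
lid_small_knob centre 623 -245 size 98 96 ang 43.6 area 7337.202703313436
lid_large_knob centre 510 464 size 133 133 ang 79.6 area 13668.803450266365
lid_square_knob centre 373 296 size 110 109 ang 6.5 area 11363.28528281441
lid_oblong_knob centre 449 -117 size 141 96 ang 26.8 area 12816.646710277651
```

View pics/crop_top.png

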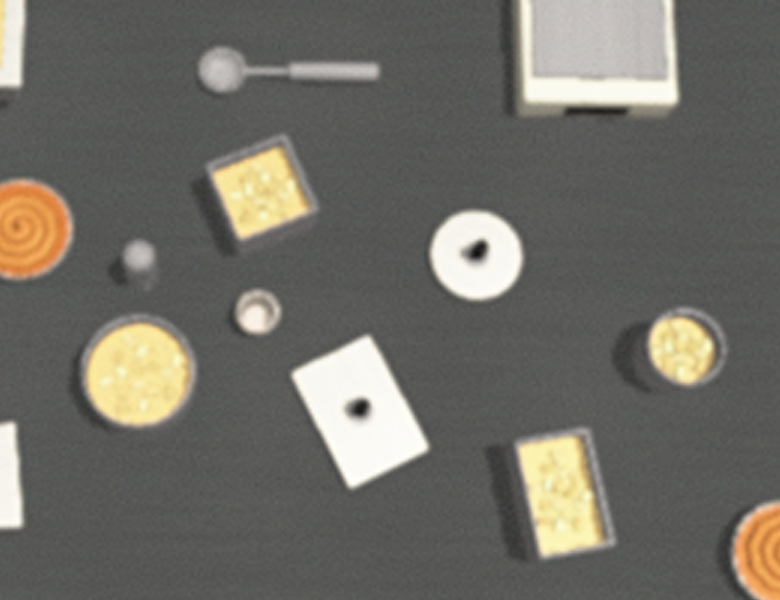

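```bash
cat > p.py <<'E'
from h import *
from scipy.optimize import minimize
im=vision.snapshot("top"); g=cv2.GaussianBlur(cv2.cvtColor(im,cv2.COLOR_RGB2GRAY).astype(np.float32),(0,0),0.7)
mag=np.hypot(cv2.Sobel(g,cv2.CV_32F,1,0),cv2.Sobel(g,cv2.CV_32F,0,1))
off=np.array([520,180])
def cr(pts): return back("top",((np.array(pts)+off+.5)/3-.5),.06)[:,:2]
for nm,c in (("square",[(208,165),(287,137),(317,210),(240,242)]),("oblong",[(515,440),(588,430),(615,545),(540,558)])):
    W=cr(c); print(nm,cv2.minAreaRect((W*1000).astype(np.float32)))
P={"small":("round",.080,.512,-.456,0),"large":("round",.116,.481,.116,0),
"square":("rect",(.09,.09),.68,-.007,np.radians(20)),"oblong":("rect",(.12,.076),.355,-.319,np.radians(8))}
def samp(im,uv): return cv2.remap(im,uv[:,0].astype(np.float32)[None],uv[:,1].astype(np.float32)[None],cv2.INTER_LINEAR)[0]
vis=cv2.resize(im[:,:,::-1],None,fx=3,fy=3,interpolation=cv2.INTER_CUBIC)
for nm,(k,d,x,y,a) in P.items():
    # filling and outer steel darker outside: contrast inside wall band vs outside, plus gradient
    def f(q):
        d2=np.array(d)-.003
        band=samp(g,proj("top",shape(k,d2,q[0],q[1],q[2],.06)))
        return -band.mean()+ 0*q[0]
    best=None
    for dx in np.arange(-.008,.0081,.001):
        for dy in np.arange(-.008,.0081,.001):
            for da in (np.radians(np.arange(-10,11,2)) if k=="rect" else [0]):
                uv=lambda s:proj("top",shape(k,np.array(d)+s,x+dx,y+dy,a+da,.06))
                s=np.minimum(samp(mag,uv(0)),60).mean()   # outer rim edge
                if best is None or s>best[0]: best=(s,x+dx,y+dy,np.degrees(a+da))
    print(nm,np.round(best,3))
    _,X,Y,A=best
    uv=proj("top",shape(k,d,X,Y,np.radians(A),.06))
    cv2.polylines(vis,[np.round((uv+.5)*3-.5).astype(np.int32)],True,(255,0,255),1)
cv2.imwrite("pics/pans.png",vis[180:780,520:1300])
E
python3 p.py
```

```text
square ((678.4779052734375, -12.287673950195312), (91.72614288330078, 90.04035186767578), 22.123519897460938)
oblong ((356.87890625, -319.9282531738281), (122.26939392089844, 77.7958984375), 10.043761253356934)
small [60.     0.509 -0.458  0.   ]
large [60.     0.473  0.113  0.   ]Traceback (most recent call last):
  File "p.py", line 24, in <module>
    s=np.minimum(samp(mag,uv(0)),60).mean()   # outer rim edge
                          ~~^^^
  File "p.py", line 23, in <lambda>
    uv=lambda s:proj("top",shape(k,np.array(d)+s,x+dx,y+dy,a+da,.06))
                ~~~~^^^^^^^^^^^^^^^^^^^^^^^^^^^^^^^^^^^^^^^^^^^^^^^^^
  File "h.py", line 8, in proj
    c,M,p=cam(n); v=(np.atleast_2d(P)-p)@M
          ~~~^^^
  File "h.py", line 5, in cam
    c=vision.get_calibration(n); q=np.array(c["orientation"]);
ValueError: time passes only in moves, steps and waits
```

```bash
python3 - <<'E'
s=open('h.py').read()
s=s.replace("def cam(n):","import functools\n@functools.lru_cache(None)\ndef cam(n):")
open('h.py','w').write(s)
p=open('p.py').read()
p=p.replace("np.minimum(samp(mag,uv(0)),60).mean()","np.sqrt(samp(mag,uv(0))).mean()").replace("range(-10,11,2)","range(-10,11,2)")
open('p.py','w').write(p)
E
python3 p.py
```

```text
square ((678.4779052734375, -12.287673950195312), (91.72614288330078, 90.04035186767578), 22.123519897460938)
oblong ((356.87890625, -319.9282531738281), (122.26939392089844, 77.7958984375), 10.043761253356934)
small [13.988  0.512 -0.455  0.   ]
large [14.503  0.481  0.116  0.   ]
square [ 1.3759e+01  6.8200e-01 -1.1000e-02  2.2000e+01]
oblong [15.306  0.357 -0.321 10.   ]
```

View pics/pans.png

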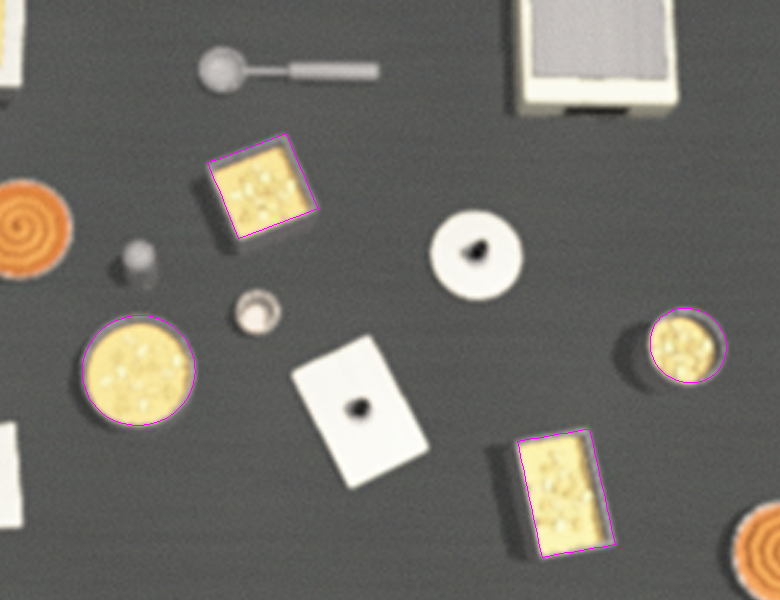

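```bash
cat > t.py <<'E'
from h import *
import sys
LID={"small":(.623,-.245,0),"large":(.510,.466,0),"square":(.375,.296,6.5),"oblong":(.4495,-.116,26.8)}
PAN={"small":(.512,-.4555,0),"large":(.481,.116,0),"square":(.6815,-.010,22.1),"oblong":(.356,-.320,10)}
def q(yaw):
    x=np.array([np.cos(yaw),np.sin(yaw),0]); z=np.array([0,0,-1.]); M=np.c_[x,np.cross(z,x),z]
    return R.from_matrix(M).as_quat()[[3,0,1,2]]
def plan(k):
    d=np.radians(PAN[k][2]-LID[k][2]); d=(d+np.pi/4)%(np.pi/2)-np.pi/4 if k=="square" else d
    best=None
    for yaw in np.radians(np.arange(-180,180,15)):
        if k in("small","large"): ds=np.radians(np.arange(-60,61,30))
        else: ds=[d]
        for dd in ds:
            a=inverse_kinematics([*LID[k][:2],.16],q(yaw)); b=inverse_kinematics([*PAN[k][:2],.19],q(yaw+dd))
            if a is None or b is None: continue
            c=max(abs(a[5]),abs(b[5]))+.5*abs(a[5]-b[5])
            if best is None or c<best[0]: best=(c,yaw,yaw+dd)
    return best
def pick(k,yaw):
    x,y,_=LID[k]; t0=telemetry.current_t()
    gripper_to(.05); 
    r.move_to([x,y,.16],q(yaw)); f0=np.array(telemetry.current_wrist_force())
    hit=r.move_l([x,y,.042],vel=.15,guard=10); print("pick hit",hit,np.round(telemetry.current_ee_pos(),4))
    if hit: return False
    gripper_to(0,f_grip=40); o=telemetry.current_opening(); print("opening",o)
    r.move_l([x,y,.20],vel=.15); print("opening",telemetry.current_opening(),"dF",np.round(np.array(telemetry.current_wrist_force())-f0,2),"dt",telemetry.current_t()-t0)
    return abs(o-.018)<.004
def place(k,yaw):
    x,y,_=PAN[k]; r.move_to([x,y,.20],q(yaw)); r.move_l([x,y,.115],vel=.15)
    hit=r.move_l([x,y,.0945],vel=.05,guard=5); print("place hit",hit,np.round(telemetry.current_ee_pos(),4))
    return hit
def release(k):
    x,y,_=PAN[k]; gripper_to(.045); r.move_l([x,y,.20],vel=.2); print("t",telemetry.current_t())
def shot(tag,side=True):
    for n in ("top","side"): cv2.imwrite(f"pics/{n}_{tag}.png",cv2.resize(vision.snapshot(n)[:,:,::-1],None,fx=1.5,fy=1.5,interpolation=cv2.INTER_CUBIC))
E
python3 - <<'E'
from t import *
for k in LID: print(k,plan(k))
c,a,b=plan("large")
print(pick("large",a)); shot("l1")
E
```

```text
small (np.float64(0.30354849812794815), np.float64(-0.2617993877991494), np.float64(-0.7853981633974483))
large (np.float64(0.1262205743257272), np.float64(0.5235987755982988), np.float64(0.0))
square (np.float64(0.9781042910693023), np.float64(0.0), np.float64(0.27227136331111534))
oblong (np.float64(0.2119161028600267), np.float64(-0.5235987755982988), np.float64(-0.8168140899333463))
pick hit False [0.5105 0.4667 0.0431]
opening 0.017066188600525004
opening 0.017589883359520716 dF [ 0.69 -0.31 -2.14] dt 5.0667
True
```

View pics/side_l1.png

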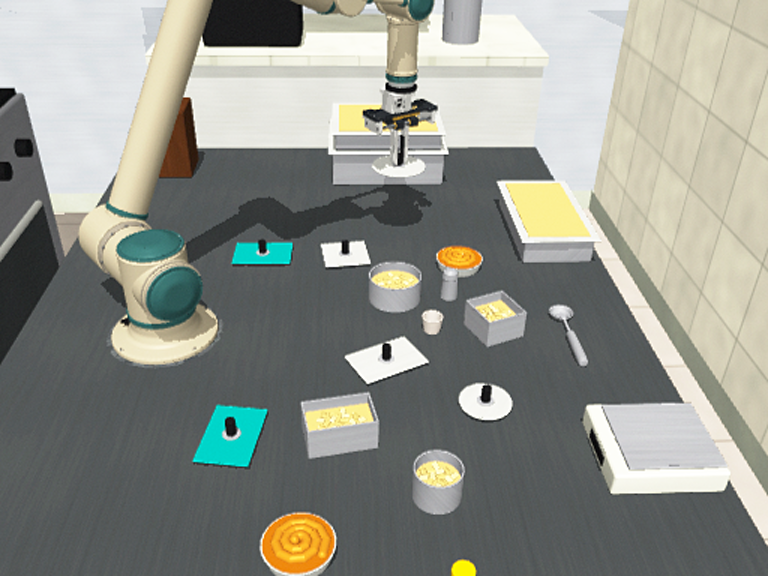

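The large lid hangs level in the gripper at (400,167), and the opening of 17.6 mm matches the 18 mm knob. I'll place it now.

```bash
python3 - <<'E'
from t import *
c,a,b=plan("large")
h=place("large",b)
z=telemetry.current_ee_pos()[2]
if z<.099: release("large")
shot("l2")
E
```

```text
place hit True [0.4806 0.116  0.0942]
t 10.2083
```

View pics/side_l2.png

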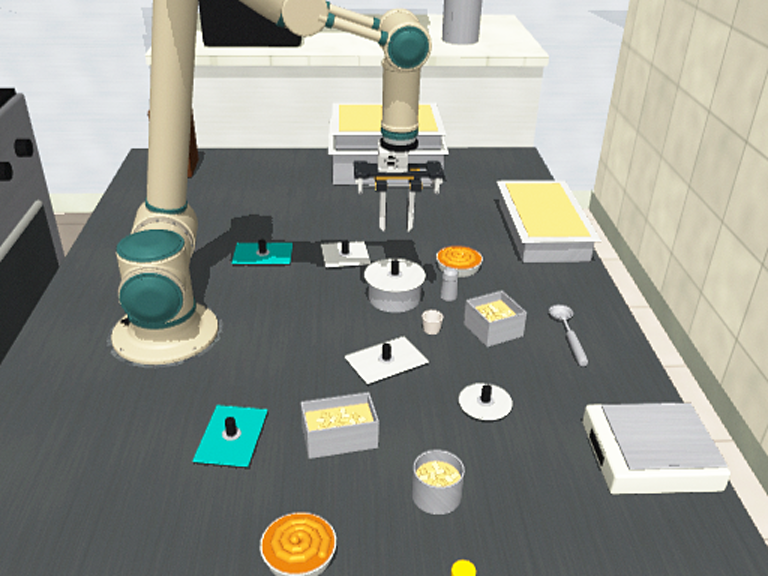

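The large lid is seated level on its pan at (395,277). The square lid is next.

```bash
python3 - <<'E'
from t import *
k="square"; c,a,b=plan(k)
if pick(k,a):
    shot("s1"); place(k,b)
    if telemetry.current_ee_pos()[2]<.099: release(k)
shot("s2")
E
```

```text
pick hit False [0.376  0.296  0.0426]
opening 0.017233756584503972
opening 0.017134181977464687 dF [-0.42  0.   -2.24] dt 3.9334000000000007
place hit True [ 0.6812 -0.01    0.0937]
t 18.4
```

View pics/side_s2.png

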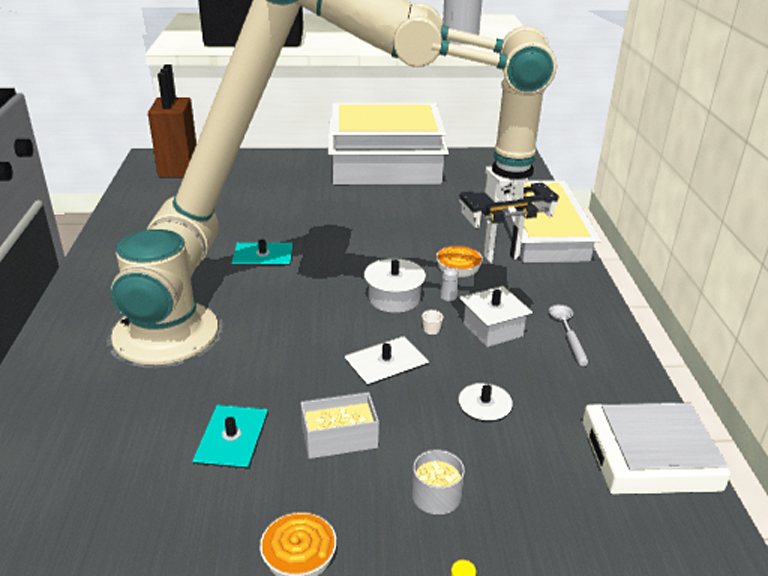

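The square lid is seated and turned to match at (496,308). Oblong next: the white lid at (386,360), not a turquoise one.

```bash
python3 - <<'E'
from t import *
k="oblong"; c,a,b=plan(k)
if pick(k,a):
    shot("o1"); place(k,b)
    if telemetry.current_ee_pos()[2]<.099: release(k)
shot("o2")
E
```

```text
pick hit False [ 0.4505 -0.1162  0.0424]
opening 0.017450063591781584
opening 0.016829143540219377 dF [-1.55 -1.31 -1.38] dt 4.083300000000001
place hit True [ 0.3558 -0.3198  0.094 ]
t 26.05
```

View pics/side_o2.png

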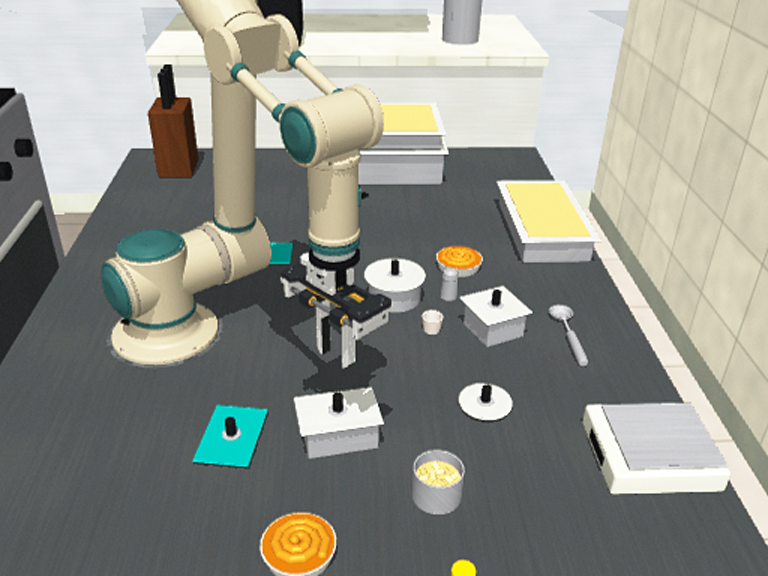

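The oblong lid is seated flat and aligned at (338,408). The small lid is last.

```bash
python3 - <<'E'
from t import *
k="small"; c,a,b=plan(k)
if pick(k,a):
    shot("m1"); place(k,b)
    if telemetry.current_ee_pos()[2]<.099:
        release(k); r.move_to([.30,.10,.35],q(0))
shot("m2")
for n in ("top","side"):
    for k in LID:
        for t in (f"lid_{k}_knob",f"pan_{k}_mouth"):
            print(n,t,PAN[k][:2],[(round(float(d["score"]),2),[round(float(v),3) for v in d["at"]]) for d in models.mark_of(t,n)][:3])
print(telemetry.current_t())
E
```

```text
pick hit False [ 0.6235 -0.2457  0.0431]
opening 0.017640894434264677
opening 0.017124696816437312 dF [ 0.22  1.1  -0.82] dt 4.1583000000000006
place hit True [ 0.5117 -0.4553  0.0939]
t 33.8167
top lid_small_knob (0.512, -0.4555) [(0.62, [0.51, -0.456, 0.082])]
top pan_small_mouth (0.512, -0.4555) [(0.51, [0.512, -0.456, 0.06])]
top lid_large_knob (0.481, 0.116) [(0.86, [0.48, 0.119, 0.079])]
top pan_large_mouth (0.481, 0.116) []
top lid_square_knob (0.6815, -0.01) [(0.83, [0.683, -0.01, 0.081])]
top pan_square_mouth (0.6815, -0.01) []
top lid_oblong_knob (0.356, -0.32) [(0.72, [0.357, -0.318, 0.082]), (0.58, [0.173, -0.321, 0.032])]
top pan_oblong_mouth (0.356, -0.32) [(0.59, [0.605, 0.113, 0.031])]
side lid_small_knob (0.512, -0.4555) [(0.96, [0.513, -0.451, 0.083])]
side pan_small_mouth (0.512, -0.4555) []
side lid_large_knob (0.481, 0.116) [(0.98, [0.474, 0.114, 0.081])]
side pan_large_mouth (0.481, 0.116) [(0.85, [0.481, 0.113, 0.059])]
side lid_square_knob (0.6815, -0.01) [(0.95, [0.682, -0.012, 0.079]), (0.35, [0.351, -0.315, 0.078])]
side pan_square_mouth (0.6815, -0.01) [(0.39, [0.552, -0.0, 0.02])]
side lid_oblong_knob (0.356, -0.32) [(0.9, [0.175, 0.305, 0.028]), (0.8, [0.175, -0.316, 0.029]), (0.66, [0.353, -0.317, 0.079])]
side pan_oblong_mouth (0.356, -0.32) [(0.91, [0.355, -0.318, 0.064])]
36.9083
```

View pics/side_m2.png

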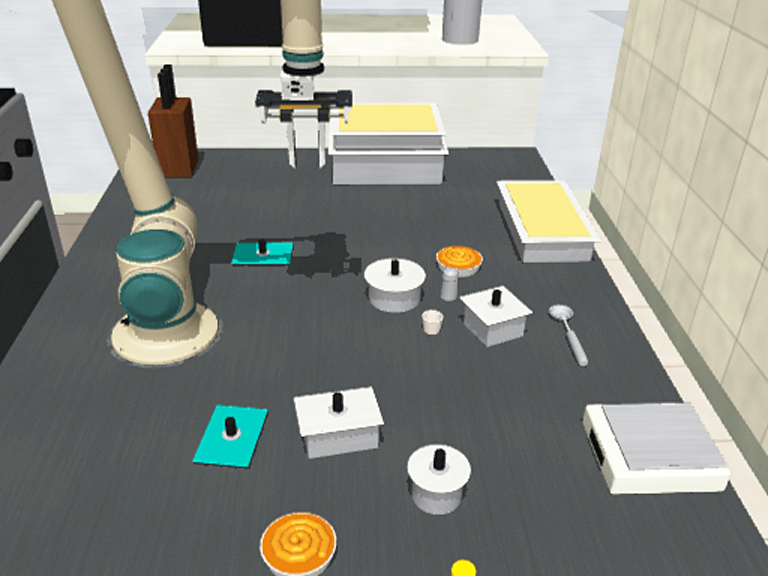

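View pics/top_m2.png

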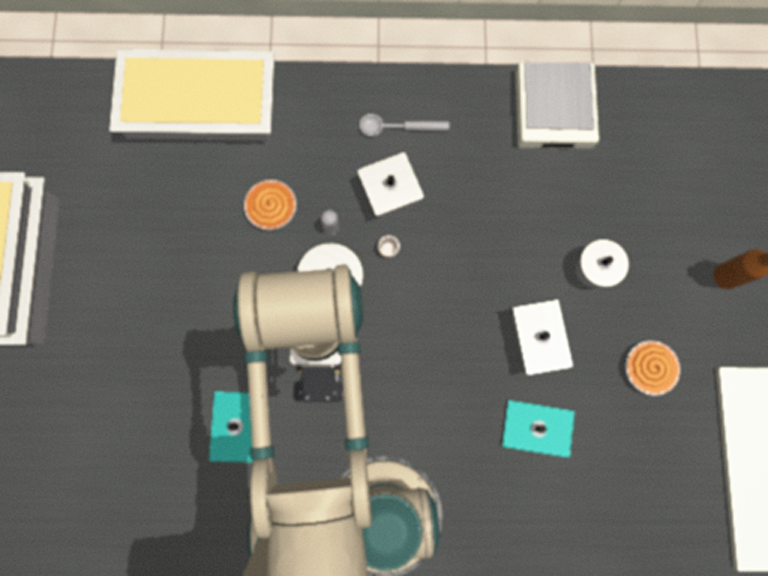

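All four lids are flat, with the knob points about 20 mm above the rims (z about 0.08). The cup and shaker are where they were, so I'm handing in.

```bash
python3 - <<'E'
from plant import r
r.hold(0.5); print(r.sign_off())
E
```

```text
the job is handed in; nothing more can be done
None
```

All four containers are closed with their own lids (large, square, oblong, small), and I handed the job in at about 37 s of the 112 s allowed. Sign-off gives no verdict, so the result rests on my last checks.

- **Fit:** in the last side picture all four lids look flat and the square and oblong lids look turned to match. The networks put the knob points at z 0.079–0.083, about 20 mm above the rims.
- **Centring:** knob points were within about 5 mm of where I had measured the pan centres. One exception was the side view of the large lid, about 7 mm off in x. The top view put that lid within 3 mm, so I took it as network noise.
- **Contact:** on every placing the 5 N guard tripped within about 1 mm of the expected seated height, as it should when a lid meets its rim. The arm was clear of everything at hand-in.
- **Left alone:** in the pictures the containers, shaker and cup stand where they stood, and both turquoise lids were not touched.
- **Gaps in the checks:** with the lids on, the networks mostly missed the pan mouths or named something else. In the last top picture the arm partly hid the large lid, though its knob point was still found there.

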